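# Scribe round a template, then lift it off its dowels and hold it level

## Robot

A 7-joint arm with a two-finger parallel gripper is mounted at the origin on a cart in front of the work surface, level with it; the furniture and walls round the work are solid. World frame = base frame: x ahead of the robot, y to its left, z up, the work surface at z = 0. Lengths are in mm, angles in rad, forces in N, time in s.
With the tool pointing down it reaches from about 400 to 900 mm from the base axis. Payload 5.5 kg.
Tool frame: the origin (TCP) lies at the very end of the fingers, on their centre line; the grasp point (between the pads) lies 19 mm behind it (r.grip_point_offset is the distance from the TCP to the grasp point, in mm); z points along the fingers, y is the line along which they close (so a half turn about z gives the same grasp; the last joint's range is limited). The gripper opens to 85 mm and grips with 20 to 120 N. Pads are 22 mm wide; open, the fingers measure 114 mm over their backs; the gripper's body (76 mm by 85 mm) begins 54 mm behind the grasp point. The pads swing forward as they close: fully open they stand 13 mm farther back than shut.
Start: joints at [-0.941, 0.501, -0.427, 1.55, 0.221, 1.138, -0.21], TCP at [233.072, 606.776, 231.31] pointing down, gripper open.
Joint ranges: [-2.88, 2.88], [-0.31, 2.03], [-1.54, 1.56], [0.2, 2.42], [-1.41, 4.55], [0.19, 2.02], [-2.57, 2.57]. Speed limits (rad/s): [2.57, 2.57, 3.14, 3.14, 3.14, 3.14, 3.14].

## Interface

Orientations are given as a 3x3 rotation matrix whose columns are the frame's x, y, z axes.
In Python, from workcell import get_state, read_camera, job, r gives the robot as it stands.
- The arm moves only by the tool drive_tool, never from a script. Its argument "increments" is one flat list of numbers, 7 for each row, row after row: the shift along the world's x, y, z in units of 60 mm (1.0 is 60 mm), then the turn, a rotation vector about the world's x, y, z in units of 6 degrees (1.0 is 6 degrees), then the closure, from -1 (fully open) to 1 (shut). In form: [dx, dy, dz, rx, ry, rz, grip, dx, dy, dz, rx, ry, rz, grip, ...]. A call has exactly 5 rows; each row is the pose to reach, as a shift and turn from the pose commanded when the call began; what a row does not reach only later rows make up. A row lasts 1/8 s, in which the tool goes at most 62.5 mm and 10.7 degrees, less where a joint would pass 70% of its speed; a pose out of reach is approached as far as the arm can. A call with a gripper value outside its range is refused whole. The fingers move at their own pace and stop on an object; "grip_force" is the grip in N (left out, the last holds). Time passes only in rows, so rows that repeat a pose let the fingers close, or fill a call up. It gives the time, the measured TCP pose, the force, the opening and the grip force at its end, in the units of the state.
- get_state(): the state, without advancing time (a new reading comes with each control period).
- read_camera(name): name is "scene" or "top"; returns a dict with "img" (480x640x3 uint8, blue, green, red), "vertical_fov" (degrees; the focal length in pixels is half the picture's height over the tangent of half this angle, whatever the lens; pixels are square), "cx", "cy" (the principal point, pixels), "view" (4x4, takes a point from world to camera coordinates). Camera axes: x right, y up, looking along -z (the intrinsics and any distortion apply to the point x, -y, -z); pixel columns grow to the right and rows downward; lengths in mm; the calibration is good to about 2 mm. A picture is of the moment at which its call begins. There is no depth.
- job.finish_job(): hands the job in; it is judged then, once.
The state is a dict: "time_s": time; "q": joint angles; "dq": joint speeds; "joint_efforts": joint torques, N m; "ee_pos": TCP position; "tcp_rot": TCP orientation; "contact_force": force on the tool from outside, world axes, zero at the start; "torque": the same for the moment, N m; "finger_gap": finger opening in mm; "grip_force": force on a finger pad.
Only numpy, scipy, OpenCV 4.12 (cv2) and the standard library are available. Lean on these libraries where they do the work, as an engineer would, in place of code of your own. Each camera call takes 0.05 s, during which the arm holds its last target. There are 200 camera calls.

## Task

With the scratch awl from the tool block, mark the template's rounded end onto the plywood panel: draw the point slowly over the panel, close against the template's edge, from the left end of the curve round the front to the right end, then stand the awl back in its hole and let go of it. Next lift the template by its knob straight up off its two pins and hold it level and still about a hand's width (10 cm) above the panel, its holes right over the pins so that it can go back on if the line is patchy. Keep it there for at least two seconds and finish while still holding it there; leave the jar, the sanding block and the pliers where they are.

Things in the scene. Friction and masses are not known exactly. Their poses are not given: they have to be found in the camera images.
- template: aluminium template flat on the panel, 8 mm thick, 135 x 110 mm, 0.22 to 0.36 kg; near end a half circle of 55 mm radius facing the robot (within 20 degrees), far end square. Loose, sits on two pins with 1 mm play. Origin on its underside at the centre of the half circle, z = 0.053 when seated; x to the square end, y to its left, z up. Centre of mass about 18 mm along x, under the knob
- round_centre (a point): centre of the template's half circle, on its underside (same point as the template's origin)
- knob_top (a point): centre of the top of the black knob fixed on the template, 18 mm along its x. Round, 36 mm across, 29 mm tall on a 3 mm boss: top 40 mm above the template's underside. Rigid with the template, does not turn; grip it from above in any direction, fingertips 5 to 10 mm above the template's face
- hole_left (a point): centre of the template's left locating slot (10 x 14 mm), at the template's upper face, 60 mm along x and 38 mm along y from its origin
- hole_right (a point): centre of the template's right locating hole (10 mm), at the template's upper face, 60 mm along x and -38 mm along y from its origin
- pin_left (a point): top of the left dowel pin: 8 mm steel, fixed upright in the panel, standing 14 mm above the panel and so 6 mm above the seated template's upper face
- pin_right (a point): top of the right dowel pin, like the left one, 76 mm from it
- panel: plywood panel 300 x 200 x 9 mm screwed down on a grey work board (upper face z = 0.044) that stands fixed on the desk. Origin: centre of its underside; its upper face is at z = 0.053. Its y runs along its long side towards the robot (opposite to the seated template's x), its x to the left
- awl_point (a point): point of the scratch awl: a 5 mm steel shaft that tapers over its last 12 mm, a brass collar (17 mm across) from 46 to 53 mm above the point, then a round dark wooden handle 16 mm across, rounded off from 110 to 124 mm. 45 g. It stands upright and loose in the block, point down at z = 0.058, collar on the block's upper face
- awl_grip (a point): middle of the awl's handle, on its axis, 85 mm above the point; a good place to grip, from above with the awl upright, in any direction
- awl: the whole awl; origin at its point, z along its axis towards the handle's end
- block_hole0 (a point): mouth of the awl's hole, mid upper face (z = 0.104) of the wooden tool block: a straight 12 mm hole right through. The awl is home when its collar rests on the block. Block 70 x 100 x 60 mm, fixed on the work board left or right of the panel; a smaller empty hole 34 mm to each side of the awl's
- jar: clear glass jar with a grey lid, 58 mm across, 70 mm tall, standing on the other side of the panel; not part of the job. Origin at the centre of its underside
- sander: wooden sanding block 52 x 94 x 34 mm lying near the panel; not part of the job. Origin at the centre of its underside
- pliers: pliers with red handles, 48 x 153 x 11 mm, lying near the panel; not part of the job. Origin at the centre of their underside
- seam0 (a point): seam point on the panel beside the template's round edge: left end of the curve, where the left straight side begins to bend. 57.5 mm from round_centre, 2.5 mm outside the edge, where the upright awl's point runs when its shaft touches the edge. A point of the template: rises with it
- seam1 (a point): seam point on the panel beside the template's round edge: 30 degrees round from seam0. 57.5 mm from round_centre, 2.5 mm outside the edge, where the upright awl's point runs when its shaft touches the edge. A point of the template: rises with it
- seam2 (a point): seam point on the panel beside the template's round edge: 60 degrees round from seam0. 57.5 mm from round_centre, 2.5 mm outside the edge, where the upright awl's point runs when its shaft touches the edge. A point of the template: rises with it
- seam3 (a point): seam point on the panel beside the template's round edge: frontmost point of the curve, nearest the robot. 57.5 mm from round_centre, 2.5 mm outside the edge, where the upright awl's point runs when its shaft touches the edge. A point of the template: rises with it
- seam4 (a point): seam point on the panel beside the template's round edge: 120 degrees round from seam0. 57.5 mm from round_centre, 2.5 mm outside the edge, where the upright awl's point runs when its shaft touches the edge. A point of the template: rises with it
- seam5 (a point): seam point on the panel beside the template's round edge: 150 degrees round from seam0. 57.5 mm from round_centre, 2.5 mm outside the edge, where the upright awl's point runs when its shaft touches the edge. A point of the template: rises with it
- seam6 (a point): seam point on the panel beside the template's round edge: right end of the curve, where it runs into the right straight side. 57.5 mm from round_centre, 2.5 mm outside the edge, where the upright awl's point runs when its shaft touches the edge. A point of the template: rises with it

How it is judged:
By the outcome, as a careful person would: the job done as asked, in the order asked, and still so for the second after the job is handed in, while the arm keeps its last pose, push and grip.
It also fails if it takes over 72 s, if anything falls off the work surface, if the arm or the gripper's body presses on something with over 40 N, if the wrist force passes 120 N, or if a joint passes its speed limit or range.

## Working session

There is one attempt and no reset: what is moved stays moved. The work goes in short steps, Python scripts to look and compute and a tool call to move; the robot and the scene stay as the last step left them, time stands still between calls to the robot, and variables do not carry over. Pictures are saved under pics/ and viewed, at most 10 in all, crops included, and the job is handed in when it is done.

Besides the shell and the picture viewer there is one more tool, called after ">>>" by a JSON object that holds its "op" and its "data". drive_tool: Moves the arm, as the interface text tells. Its arguments: {"type":"object","properties":{"increments":{"type":"array","items":{"type":"number"}},"grip_force":{"type":"number"}},"required":["increments"]}

```bash
mkdir -p pics; ls; cat > look.py <<'E'
import numpy as np, cv2
from workcell import get_state, read_camera, job, r
def save(n,f):
    c=read_camera(n); cv2.imwrite(f,c["img"]); return c
E
python3 - <<'E'
from look import *
for n in("scene","top"):
    c=save(n,f"pics/{n}0.png"); print(n,{k:v for k,v in c.items() if k!="img"})
print(get_state()["time_s"],get_state()["finger_gap"],get_state()["tcp_rot"],get_state()["contact_force"])
E
```

```text
pics
scene {'vertical_fov': 45.61134070237978, 'cx': 319.0433297377428, 'cy': 244.27956213407603, 'view': array([[ 6.18435857e-01, -7.85790947e-01, -8.34730016e-03,
        -2.98041046e+02],
       [ 5.46730098e-01,  4.22610875e-01,  7.22832103e-01,
        -4.24263452e+02],
       [-5.64467263e-01, -4.51589011e-01,  6.90973280e-01,
        -7.64837700e+02],
       [ 0.00000000e+00,  0.00000000e+00,  0.00000000e+00,
         1.00000000e+00]])}
top {'vertical_fov': 54.08238177692053, 'cx': 329.69882893911677, 'cy': 240.45848348053678, 'view': array([[-2.79849180e-03, -9.99240014e-01,  3.88788122e-02,
         3.24909809e+01],
       [ 9.93011104e-01,  1.81041728e-03,  1.18007073e-01,
        -5.67294563e+02],
       [-1.17987776e-01,  3.89373340e-02,  9.92251364e-01,
        -9.23432658e+02],
       [ 0.00000000e+00,  0.00000000e+00,  0.00000000e+00,
         1.00000000e+00]])}
0.1 85.41061702385758 [[-9.33504550e-01  3.58564941e-01 -6.61134471e-04]
 [ 3.58565549e-01  9.33503133e-01 -1.62741160e-03]
 [ 3.36383562e-05 -1.75625618e-03 -9.99998457e-01]] [ 0.54316742  0.10720785 -0.55350171]
```

View pics/scene0.png

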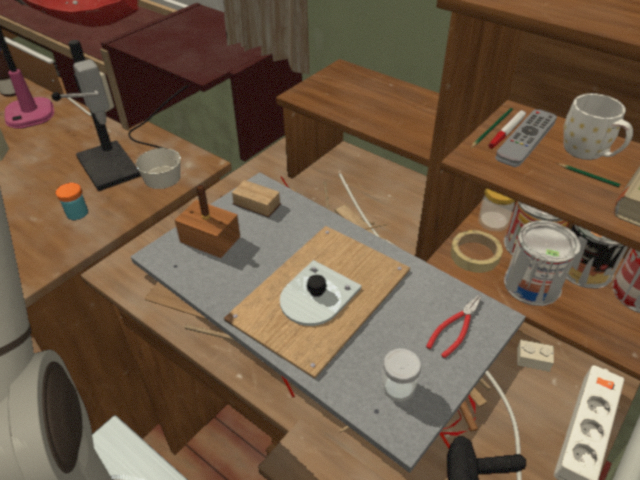

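View pics/top0.png

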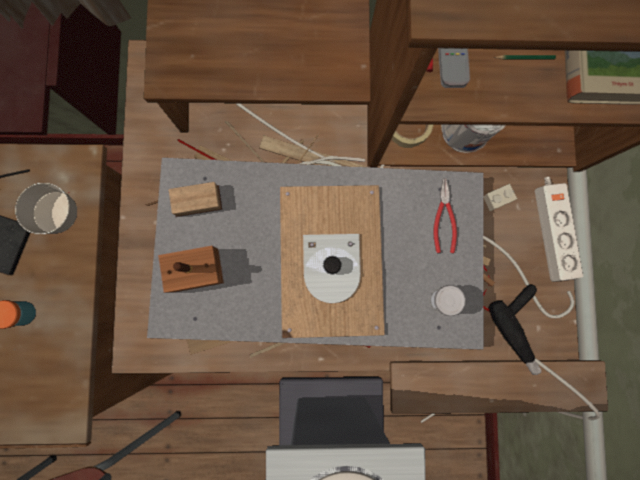

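The scene shows the template on the panel (knob about (317,285)) and the awl standing in the block (about (203,200)). In the top view the knob is at (332,265), the awl's handle at (181,267), and the pins at (312,244) and (351,244). Next I'll take enlarged crops.

```bash
python3 - <<'E'
from look import *
t=cv2.imread("pics/top0.png"); s=cv2.imread("pics/scene0.png")
a=cv2.resize(t[225:312,295:370],None,fx=5,fy=5,interpolation=cv2.INTER_CUBIC)
b=cv2.resize(s[255:335,270:370],None,fx=4,fy=4,interpolation=cv2.INTER_CUBIC)
d=cv2.resize(t[235:305,150:230],None,fx=3.5,fy=3.5,interpolation=cv2.INTER_CUBIC)
e=cv2.resize(s[175:265,165:250],None,fx=3,fy=3,interpolation=cv2.INTER_CUBIC)
o=np.zeros((600,800,3),np.uint8)
o[:435,:375]=a; o[:320,380:780]=b; 
o[325:325+245,380:660]=d; e=e[:,:140*1]; o[325:595,665:800]=e[:,60:195]
cv2.imwrite("pics/crop1.png",o)
E
```

```text
Traceback (most recent call last):
ValueError: could not broadcast input array from shape (270,80,3) into shape (270,135,3)
```

```bash
python3 - <<'E'
from look import *
t=cv2.imread("pics/top0.png"); s=cv2.imread("pics/scene0.png")
R=lambda i,k:cv2.resize(i,None,fx=k,fy=k,interpolation=cv2.INTER_CUBIC)
o=np.zeros((600,800,3),np.uint8)
o[:435,:375]=R(t[225:312,295:370],5); o[:320,380:780]=R(s[255:335,270:370],4)
o[325:535,380:620]=R(t[235:305,150:230],3)
o[325:595,625:775]=R(s[175:265,180:230],3)
cv2.imwrite("pics/crop1.png",o)
E
```

```text
(no output)
```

View pics/crop1.png

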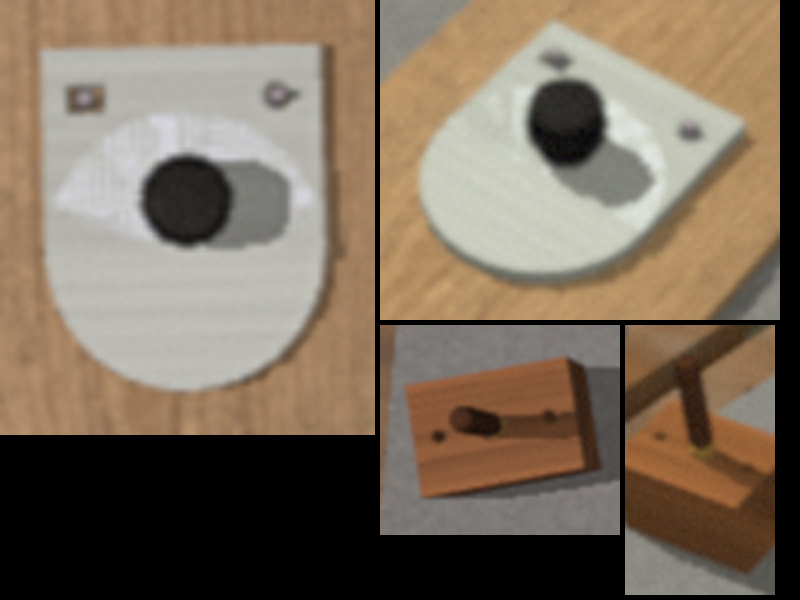

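The crop shows both pins, in the top view at about (311.6,244.6) and (350.4,243.8), and the block's empty holes at about (169.3,272) and (206.3,265.3). The awl's hole lies midway between those.

```bash
cat >> look.py <<'E'
def ray(c,p,z):
    f=240/np.tan(np.radians(c["vertical_fov"])/2); V=c["view"]; R=V[:3,:3]; o=-R.T@V[:3,3]
    p=np.atleast_2d(p).astype(float)
    d=np.c_[(p[:,0]-c["cx"])/f,-(p[:,1]-c["cy"])/f,-np.ones(len(p))]@R
    return o+d*((z-o[2])/d[:,2])[:,None]
def proj(c,P):
    f=240/np.tan(np.radians(c["vertical_fov"])/2); V=c["view"]
    q=np.atleast_2d(P)@V[:3,:3].T+V[:3,3]
    return np.c_[c["cx"]-f*q[:,0]/q[:,2],c["cy"]+f*q[:,1]/q[:,2]]
def biggest(m):
    return max(cv2.findContours(m,cv2.RETR_EXTERNAL,cv2.CHAIN_APPROX_NONE)[0],key=cv2.contourArea)[:,0,:]
def circ(p):
    A=np.c_[2*p,np.ones(len(p))]; s=np.linalg.lstsq(A,(p**2).sum(1),rcond=None)[0]
    return s[:2],np.sqrt(s[2]+s[:2]@s[:2])
E
cat > m.py <<'E'
from look import *
K=4
for n,box in(("top",(285,220,385,345)),("scene",(220,220,420,380))):
    c=read_camera(n); x0,y0,x1,y1=box
    im=cv2.resize(c["img"][y0:y1,x0:x1],None,fx=K,fy=K,interpolation=cv2.INTER_CUBIC)
    up=lambda p:(np.asarray(p,float)+.5)/K-.5+[x0,y0]
    h=cv2.cvtColor(im,cv2.COLOR_BGR2HSV)
    sat,val=h[...,1].astype(int),h[...,2].astype(int)
    m=((sat<65)&(val>130)).astype(np.uint8)*255
    m=cv2.morphologyEx(m,cv2.MORPH_CLOSE,np.ones((9,9),np.uint8))
    p=ray(c,up(biggest(m)),61)[:,:2]
    (w,hh),ctr,ang=cv2.minAreaRect(p.astype(np.float32))[1],*cv2.minAreaRect(p.astype(np.float32))[::2]
    print(n,"template rect",ctr,(w,hh),ang)
    # knob top: black blob
    b=(val<60).astype(np.uint8)*255
    k=biggest(b); print(" knob blob px",up(cv2.minEnclosingCircle(k)[0]),"r px",cv2.minEnclosingCircle(k)[1]/K,
       "at z93",ray(c,up(cv2.minEnclosingCircle(k)[0]),93)[0])
    # rounded part: points beyond
    cen=p.mean(0)
    q=p[(p[:,0]<np.percentile(p[:,0],1)+45)]
    print(" circle fit",circ(q), len(q))
    if n=="top":
        P=ray(c,[(311.6,244.6),(350.4,243.8)],67)
        H=ray(c,[(169.3,272),(206.3,265.3)],104)
        print(" pins",P.round(1),np.linalg.norm(P[0]-P[1])," holes",H.round(1),np.linalg.norm(H[0]-H[1]),H.mean(0))
        u=(P[0]-P[1])[:2]; u/=np.linalg.norm(u); X=np.array([u[1],-u[0]])
        print(" yaw deg",np.degrees(np.arctan2(X[1],X[0])),"origin from pins",P.mean(0)[:2]-60*X)
        # awl handle top
    else:
        P=ray(c,[(270+177/4+0,255+62/4),(270+311/4,255+131/4)],67)
        print(" pins",P.round(1),np.linalg.norm(P[0]-P[1]))
        print(" awl top px",(180+62/3,175+36/3),"->z182 axis~",ray(c,(180+60/3,175+38/3),180)[0])
        H=ray(c,(180+(660-625)/3,175+(436-325)/3),104); print(" left hole",H)
print(proj(read_camera("top"),[[0,0,0]]))
E
python3 m.py
```

```text
top template rect (509.82366943359375, 29.868928909301758) (136.07916259765625, 111.88817596435547) 1.2638401985168457
 knob blob px [332.09132767 264.67462921] r px 8.721390724182129 at z93 [513.98789207  30.15942885  93.        ]
 circle fit (array([497.11479414,  29.72025323]), np.float64(55.17761988858358)) 282
 pins [[555.   69.   67. ]
 [556.7  -7.1  67. ]] 76.11841728457912  holes [[499.8 330.9 104. ]
 [512.1 263.7 104. ]] 68.31259407801195 [505.96942152 297.3265689  104.        ]
 yaw deg 1.2737231769781638 origin from pins [495.90179374  29.61512537]
scene template rect (523.3890991210938, 31.444320678710938) (379.8712158203125, 379.4753112792969) 37.6579704284668
 knob blob px [316.37132263 285.55603027] r px 10.345946311950684 at z93 [504.09883976  22.39079274  93.        ]
 circle fit (array([536.83123166,  22.08506229]), np.float64(187.79706583543586)) 1055
 pins [[549.4  63.7  67. ]
 [552.7 -10.6  67. ]] 74.3675487933008
 awl top px (200.66666666666666, 187.0) ->z182 axis~ [502.11971531 294.49546578 180.        ]
 left hole [[498.67804002 331.31516392 104.        ]]
[[346.24248539 529.31176171]]
```

>>> {"op": "drive_tool", "data": {"increments": [0.6, -0.7, 0, 0, 0, 0.7, -1, 1.2, -1.4, 0, 0, 0, 1.4, -1, 1.8, -2.1, 0, 0, 0, 2.1, -1, 2.4, -2.8, 0, 0, 0, 2.8, -1, 3.0, -3.45, 0, 0, 0, 3.5, -1], "grip_force": 100}}

```text
time_s: 0.88
ee_pos: [414.2, 398.1, 231.4]
tcp_rot: [[-1.0, -0.002, 0.0], [-0.002, 1.0, -0.0], [-0.0, -0.0, -1.0]]
contact_force: [0.7, 0.7, 0.6]
finger_gap: 85.5
grip_force: 0.0
```

>>> {"op": "drive_tool", "data": {"increments": [0.5, -0.6, 0, 0, 0, 0, -1, 1.0, -1.2, 0, 0, 0, 0, -1, 1.53, -1.72, 0, 0, 0, 0, -1, 1.53, -1.72, 0, 0, 0, 0, -1, 1.53, -1.72, 0, 0, 0, 0, -1]}}

```text
time_s: 1.5
ee_pos: [504.3, 297.0, 231.2]
tcp_rot: [[-1.0, 0.0, -0.001], [0.0, 1.0, 0.001], [0.001, 0.001, -1.0]]
contact_force: [-0.3, -0.0, -0.0]
finger_gap: 85.5
grip_force: 0.0
```

```bash
python3 - <<'E'
from look import *
R=lambda i,k:cv2.resize(i,None,fx=k,fy=k,interpolation=cv2.INTER_CUBIC)
o=np.zeros((600,800,3),np.uint8)
e=get_state()["ee_pos"]; print(e)
for n,x,w,h in(("top",0,110,150),("scene",400,110,150)):
    c=read_camera(n); p=proj(c,[e])[0]; x0,y0=int(p[0])-45,int(p[1])-80
    o[:h*4-0,x:x+360]=R(c["img"][y0:y0+h,x0:x0+90],4)[:600]
    for q in proj(c,[e,[e[0],e[1]+42.5,e[2]+13],[e[0],e[1]-42.5,e[2]+13],[e[0],e[1],182]]): cv2.circle(o,tuple(((q-[x0,y0]+.5)*4+[x,0]).astype(int)),2,(0,255,0),-1)
    print(n,x0,y0)
cv2.imwrite("pics/c2.png",o)
E
```

```text
[504.34455319 297.04375833 231.17493608]
top 121 184
scene 150 83
```

View pics/c2.png

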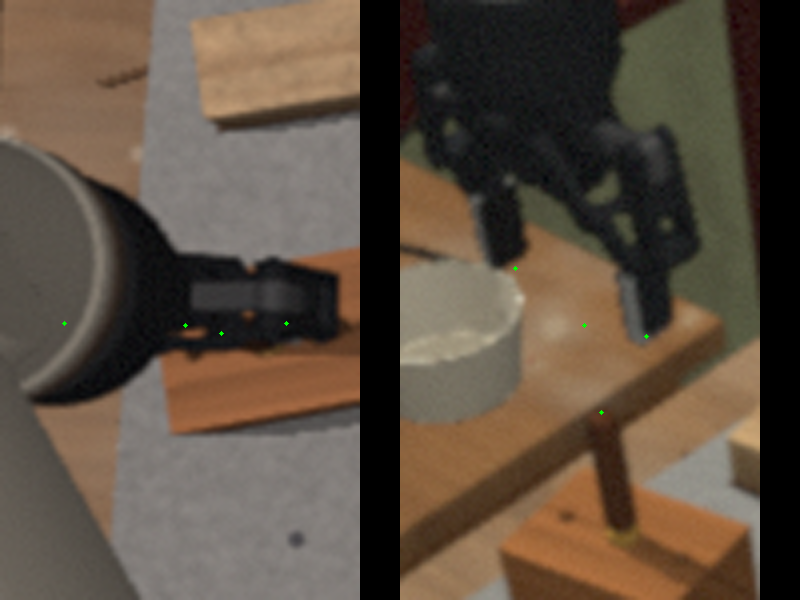

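In the scene crop the projected awl top (601,412) falls on the real one (about (603,413)), and the fingertips match to about 2 mm. So the position is good, and I can descend and grip.

>>> {"op": "drive_tool", "data": {"increments": [0, 0, -0.5, 0, 0, 0, -1, 0, 0, -1.0, 0, 0, 0, -1, 0, 0, -1.5, 0, 0, 0, -1, 0, 0, -1.78, 0, 0, 0, -1, 0, 0, -1.78, 0, 0, 0, -1]}}

```text
time_s: 2.22
ee_pos: [503.6, 296.9, 123.5]
tcp_rot: [[-1.0, -0.001, -0.002], [-0.001, 1.0, -0.001], [0.002, -0.001, -1.0]]
contact_force: [-0.5, 0.4, 0.0]
finger_gap: 85.4
grip_force: 0.0
```

>>> {"op": "drive_tool", "data": {"increments": [0, 0, 0, 0, 0, 0, 0, 0, 0, 0, 0, 0, 0, 0.5, 0, 0, 0, 0, 0, 0, 1, 0, 0, 0, 0, 0, 0, 1, 0, 0, 0, 0, 0, 0, 1], "grip_force": 100}}

```text
time_s: 2.85
ee_pos: [505.2, 296.6, 125.1]
tcp_rot: [[-1.0, 0.0, 0.001], [0.0, 1.0, 0.0], [-0.001, 0.0, -1.0]]
contact_force: [-1.2, -0.2, 4.5]
finger_gap: 13.7
grip_force: 97.3
```

>>> {"op": "drive_tool", "data": {"increments": [0, 0, 0.3, 0, 0, 0, 1, 0, 0, 0.7, 0, 0, 0, 1, 0, 0, 1.2, 0, 0, 0, 1, 0, -0.4, 1.3, 0, 0, 0, 1, -0.05, -1.1, 1.3, 0, 0, 0, 1]}}

```text
time_s: 3.48
ee_pos: [502.4, 232.2, 204.6]
tcp_rot: [[-1.0, -0.003, 0.003], [-0.003, 1.0, 0.002], [-0.003, 0.002, -1.0]]
contact_force: [0.3, 0.4, 0.1]
finger_gap: 13.8
grip_force: 97.5
```

>>> {"op": "drive_tool", "data": {"increments": [-0.05, -0.7, -0.1, 0, 0, 0, 1, -0.1, -1.4, -0.3, 0, 0, 0, 1, -0.1, -1.9, -0.5, 0, 0, 0, 1, -0.1, -2.2, -0.7, 0, 0, 0, 1, -0.1, -2.2, -0.8, 0, 0, 0, 1]}}

```text
time_s: 4.1
ee_pos: [495.9, 97.5, 154.2]
tcp_rot: [[-1.0, 0.003, -0.0], [0.003, 1.0, -0.0], [0.0, -0.0, -1.0]]
contact_force: [0.1, 0.7, -0.3]
finger_gap: 13.9
grip_force: 97.6
```

```bash
python3 - <<'E'
from look import *
R=lambda i,k:cv2.resize(i,None,fx=k,fy=k,interpolation=cv2.INTER_CUBIC)
o=np.zeros((600,800,3),np.uint8)
e=get_state()["ee_pos"]; print(e,get_state()["contact_force"])
P=[e,e-[0,0,67.1],[495.2,87.1,53],[439,28.3,53],[497.8,-27.9,53]]
for n,x,w,h in(("top",0,95,100),("scene",400,100,120)):
    c=read_camera(n); p=proj(c,[e])[0]; x0,y0=(int(p[0])-30,int(p[1])-35) if n=="top" else (int(p[0])-50,int(p[1])-25)
    im=R(c["img"][y0:y0+h,x0:x0+w],4); o[:im.shape[0],x:x+im.shape[1]]=im
    for q in proj(c,P): cv2.circle(o,tuple(((q-[x0,y0]+.5)*4+[x,0]).astype(int)),2,(0,255,0),-1)
    print(n,x0,y0,proj(c,P).round(1).tolist())
cv2.imwrite("pics/c3.png",o)
E
```

```text
[495.86663849  97.54234091 154.191675  ] [ 0.13587071  0.70263137 -0.2878446 ]
top 265 237 [[295.3, 272.7], [296.5, 274.4], [302.3, 275.6], [332.3, 304.3], [360.5, 274.2]]
scene 228 219 [[278.8, 244.6], [280.9, 271.5], [286.0, 287.0], [290.6, 321.6], [337.0, 316.2]]
```

View pics/c3.png

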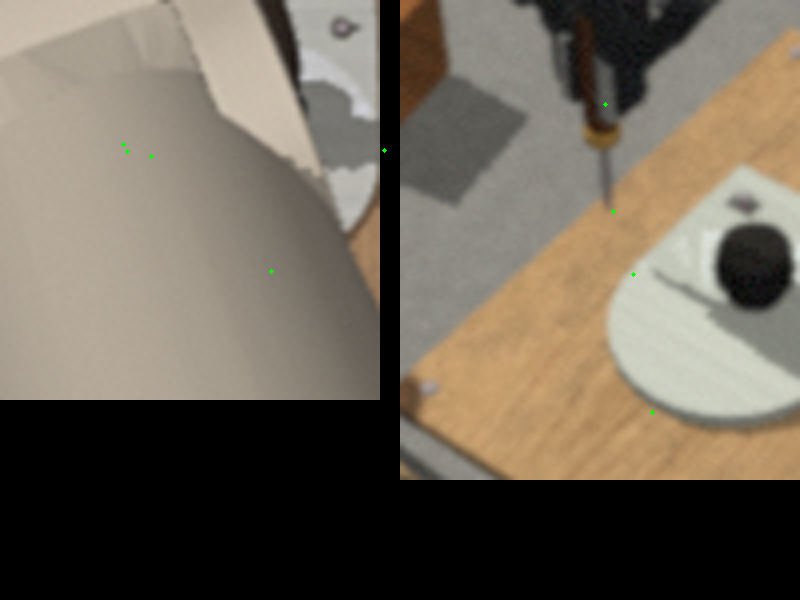

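In the scene crop the awl hangs upright with its point at about (607,210). That is about 1.5 px left of the projection, and the template shows the same offset. I'll lower the awl and feel for the edge.

>>> {"op": "drive_tool", "data": {"increments": [0, 0, -0.3, 0, 0, 0, 1, 0, 0, -0.5, 0, 0, 0, 1, 0, -0.05, -0.51, 0, 0, 0, 1, 0, -0.1, -0.51, 0, 0, 0, 1, 0, -0.13, -0.51, 0, 0, 0, 1]}}

```text
time_s: 4.82
ee_pos: [496.3, 90.6, 124.5]
tcp_rot: [[-1.0, 0.001, 0.001], [0.001, 1.0, 0.0], [-0.001, 0.0, -1.0]]
contact_force: [-0.5, 0.5, 0.2]
finger_gap: 13.8
grip_force: 97.5
```

>>> {"op": "drive_tool", "data": {"increments": [0, -0.01, 0, 0, 0, 0, 1, 0, -0.02, 0, 0, 0, 0, 1, 0, -0.03, 0, 0, 0, 0, 1, 0, -0.04, 0, 0, 0, 0, 1, 0, -0.04, 0, 0, 0, 0, 1]}}

```text
time_s: 5.45
ee_pos: [495.9, 88.3, 123.9]
tcp_rot: [[-1.0, 0.0, -0.0], [0.0, 1.0, -0.0], [0.0, -0.0, -1.0]]
contact_force: [-0.3, 0.2, 0.6]
finger_gap: 13.7
grip_force: 97.5
```

>>> {"op": "drive_tool", "data": {"increments": [0, -0.01, -0.01, 0, 0, 0, 1, 0, -0.015, -0.02, 0, 0, 0, 1, 0, -0.02, -0.02, 0, 0, 0, 1, 0, -0.025, -0.02, 0, 0, 0, 1, 0, -0.025, -0.02, 0, 0, 0, 1]}}

```text
time_s: 6.08
ee_pos: [495.9, 86.9, 122.7]
tcp_rot: [[-1.0, 0.0, -0.0], [0.0, 1.0, 0.0], [0.0, 0.0, -1.0]]
contact_force: [0.4, 0.3, -0.6]
finger_gap: 13.9
grip_force: 97.5
```

>>> {"op": "drive_tool", "data": {"increments": [0, -0.01, 0, 0, 0, 0, 1, 0, -0.015, 0, 0, 0, 0, 1, 0, -0.02, 0, 0, 0, 0, 1, 0, -0.025, 0, 0, 0, 0, 1, 0, -0.025, 0, 0, 0, 0, 1]}}

```text
time_s: 6.7
ee_pos: [495.9, 85.5, 122.7]
tcp_rot: [[-1.0, 0.0, 0.0], [0.0, 1.0, 0.0], [-0.0, 0.0, -1.0]]
contact_force: [0.1, 0.2, -0.0]
finger_gap: 13.7
grip_force: 97.5
```

>>> {"op": "drive_tool", "data": {"increments": [0, 0, -0.01, 0, 0, 0, 1, 0, 0, -0.02, 0, 0, 0, 1, 0, 0, -0.03, 0, 0, 0, 1, 0, 0, -0.035, 0, 0, 0, 1, 0, 0, -0.035, 0, 0, 0, 1]}}

```text
time_s: 7.32
ee_pos: [496.0, 85.6, 120.7]
tcp_rot: [[-1.0, 0.0, 0.0], [0.0, 1.0, 0.0], [-0.0, 0.0, -1.0]]
contact_force: [0.3, 0.7, 0.7]
finger_gap: 13.6
grip_force: 97.6
```

>>> {"op": "drive_tool", "data": {"increments": [0, -0.01, 0, 0, 0, 0, 1, 0, -0.015, 0, 0, 0, 0, 1, 0, -0.02, 0, 0, 0, 0, 1, 0, -0.02, 0, 0, 0, 0, 1, 0, -0.02, 0, 0, 0, 0, 1]}}

```text
time_s: 7.95
ee_pos: [495.8, 84.3, 120.7]
tcp_rot: [[-1.0, 0.0, -0.0], [0.0, 1.0, 0.0], [0.0, 0.0, -1.0]]
contact_force: [-0.2, 2.2, -0.0]
finger_gap: 13.6
grip_force: 97.7
```

>>> {"op": "drive_tool", "data": {"increments": [0, 0.01, 0, 0, 0, 0, 1, 0, 0.01, -0.005, 0, 0, 0, 1, 0, 0.01, -0.01, 0, 0, 0, 1, 0, 0.01, -0.01, 0, 0, 0, 1, 0, 0.01, -0.01, 0, 0, 0, 1]}}

```text
time_s: 8.57
ee_pos: [495.9, 84.6, 120.0]
tcp_rot: [[-1.0, 0.0, -0.0], [0.0, 1.0, -0.0], [0.0, -0.0, -1.0]]
contact_force: [-0.0, 1.2, 1.9]
finger_gap: 14.1
grip_force: 97.9
```

>>> {"op": "drive_tool", "data": {"increments": [0, 0, -0.005, 0, 0, 0, 1, 0, 0, -0.01, 0, 0, 0, 1, 0, 0, -0.01, 0, 0, 0, 1, 0, 0, -0.01, 0, 0, 0, 1, 0, 0, -0.01, 0, 0, 0, 1]}}

```text
time_s: 9.2
ee_pos: [495.9, 84.7, 119.5]
tcp_rot: [[-1.0, 0.0, 0.0], [0.0, 1.0, -0.0], [-0.0, -0.0, -1.0]]
contact_force: [0.1, 1.5, 2.1]
finger_gap: 13.8
grip_force: 97.9
```

>>> {"op": "drive_tool", "data": {"increments": [0, 0, -0.005, 0, 0, 0, 1, 0, 0, -0.01, 0, 0, 0, 1, 0, 0, -0.015, 0, 0, 0, 1, 0, 0, -0.015, 0, 0, 0, 1, 0, 0, -0.015, 0, 0, 0, 1]}}

```text
time_s: 9.82
ee_pos: [496.1, 84.8, 118.8]
tcp_rot: [[-1.0, 0.0, 0.0], [0.0, 1.0, 0.0], [-0.0, 0.0, -1.0]]
contact_force: [-1.6, 0.5, 5.5]
finger_gap: 13.8
grip_force: 98.3
```

```bash
python3 - <<'E'
from look import *
import time
c=save("scene","pics/s4.png"); s=get_state(); print(s["ee_pos"],s["contact_force"])
print(proj(c,s["ee_pos"]-[0,0,67]))
cv2.imwrite("pics/c4.png",cv2.resize(c["img"][225:325,255:355],None,fx=6,fy=6,interpolation=cv2.INTER_CUBIC))
E
```

```text
[496.09591902  84.7907777  118.77060402] [-0.67536248  0.65412029  5.13809892]
[[287.27375242 287.75501772]]
```

View pics/c4.png

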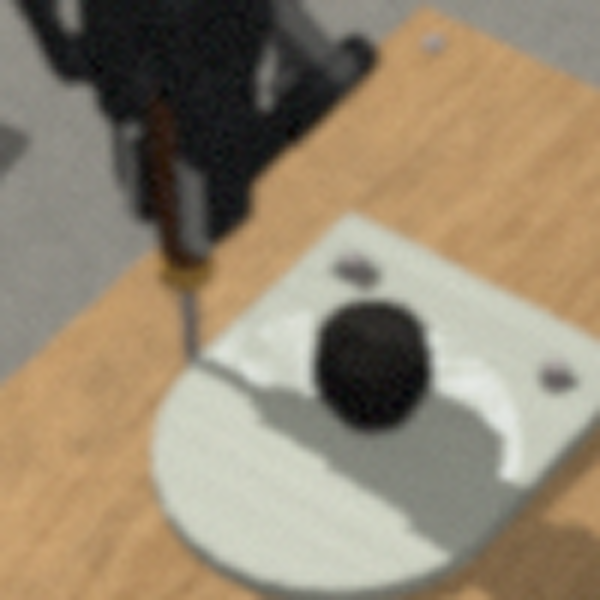

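The point is at the left edge, about (193,360) in the crop, resting on the panel with about 5 N and the shaft at the template's edge. Next I'll work out the arc rows.

```bash
cat > arc.py <<'E'
import numpy as np,sys
# python3 arc.py cmdx cmdy cx cy R phi0 phi1 step(deg per row)
x,y,cx,cy,R,p0,p1,st=map(float,sys.argv[1:])
yaw=np.radians(1.27); X=np.array([np.cos(yaw),np.sin(yaw)]); Y=np.array([-X[1],X[0]])
c=np.array([x,y]); ph=np.arange(p0,p1+1e-6,st)
for i in range(0,len(ph),5):
    g=np.radians(ph[i:i+5]); P=np.array([cx,cy])+R*(np.cos(g)[:,None]*Y-np.sin(g)[:,None]*X)
    print(ph[i:i+5],((P-c)/60).round(3).tolist(),P[-1].round(2)); c=c+((P[-1]-c)/60).round(3)*60
E
python3 arc.py 498.9 84.8 496.5 28.3 56.5 0 38 2
```

```text
[0. 2. 4. 6. 8.] [[-0.061, -0.0], [-0.094, -0.002], [-0.126, -0.004], [-0.159, -0.008], [-0.192, -0.012]] [487.4   84.06]
[10. 12. 14. 16. 18.] [[-0.032, -0.006], [-0.064, -0.013], [-0.096, -0.021], [-0.128, -0.03], [-0.159, -0.041]] [477.85  81.63]
[20. 22. 24. 26. 28.] [[-0.031, -0.011], [-0.061, -0.024], [-0.091, -0.037], [-0.12, -0.052], [-0.149, -0.067]] [468.88  77.59]
[30. 32. 34. 36. 38.] [[-0.029, -0.017], [-0.057, -0.034], [-0.084, -0.053], [-0.11, -0.072], [-0.136, -0.093]] [460.74  72.04]
```

>>> {"op": "drive_tool", "data": {"increments": [0.01, 0, 0, 0, 0, 0, 1, 0.02, 0, 0, 0, 0, 0, 1, 0.03, 0, 0, 0, 0, 0, 1, 0.04, 0, 0, 0, 0, 0, 1, 0.05, 0, 0, 0, 0, 0, 1]}}

```text
time_s: 10.5
ee_pos: [497.4, 84.8, 118.4]
tcp_rot: [[-1.0, 0.0, -0.003], [0.0, 1.0, -0.0], [0.003, -0.0, -1.0]]
contact_force: [-4.6, 1.2, 8.2]
finger_gap: 13.9
grip_force: 98.4
```

>>> {"op": "drive_tool", "data": {"increments": [-0.04, 0, 0, 0, 0, 0, 1, -0.08, -0.001, 0, 0, 0, 0, 1, -0.12, -0.004, 0, 0, 0, 0, 1, -0.159, -0.008, 0, 0, 0, 0, 1, -0.192, -0.012, 0, 0, 0, 0, 1]}}

```text
time_s: 11.12
ee_pos: [488.1, 84.2, 118.9]
tcp_rot: [[-1.0, 0.0, 0.002], [0.0, 1.0, 0.0], [-0.002, 0.0, -1.0]]
contact_force: [3.4, 0.4, 4.0]
finger_gap: 13.8
grip_force: 98.0
```

>>> {"op": "drive_tool", "data": {"increments": [-0.032, -0.006, 0, 0, 0, 0, 1, -0.064, -0.013, 0, 0, 0, 0, 1, -0.096, -0.021, 0, 0, 0, 0, 1, -0.128, -0.03, 0, 0, 0, 0, 1, -0.159, -0.041, 0, 0, 0, 0, 1]}}

```text
time_s: 11.75
ee_pos: [477.9, 81.9, 118.7]
tcp_rot: [[-1.0, 0.0, 0.001], [0.0, 1.0, 0.0], [-0.001, 0.0, -1.0]]
contact_force: [3.4, 1.1, 5.0]
finger_gap: 14.4
grip_force: 98.2
```

```bash
python3 arc.py 477.82 81.62 496.5 28.3 55.7 20 48 2
```

```text
[20. 22. 24. 26. 28.] [[-0.025, -0.024], [-0.055, -0.036], [-0.085, -0.049], [-0.114, -0.064], [-0.143, -0.079]] [469.27  76.89]
[30. 32. 34. 36. 38.] [[-0.028, -0.016], [-0.055, -0.033], [-0.082, -0.052], [-0.108, -0.071], [-0.133, -0.091]] [461.24  71.42]
[40. 42. 44. 46. 48.] [[-0.025, -0.021], [-0.049, -0.043], [-0.072, -0.065], [-0.095, -0.089], [-0.116, -0.113]] [454.29  64.64]
```

>>> {"op": "drive_tool", "data": {"increments": [-0.028, -0.016, 0, 0, 0, 0, 1, -0.057, -0.032, 0, 0, 0, 0, 1, -0.086, -0.048, 0, 0, 0, 0, 1, -0.114, -0.064, 0, 0, 0, 0, 1, -0.143, -0.079, 0, 0, 0, 0, 1]}}

```text
time_s: 12.38
ee_pos: [469.3, 77.6, 118.7]
tcp_rot: [[-1.0, -0.0, 0.001], [-0.0, 1.0, 0.001], [-0.001, 0.001, -1.0]]
contact_force: [3.3, 2.6, 4.7]
finger_gap: 13.4
grip_force: 98.2
```

>>> {"op": "drive_tool", "data": {"increments": [-0.028, -0.016, 0, 0, 0, 0, 1, -0.055, -0.033, 0, 0, 0, 0, 1, -0.082, -0.052, 0, 0, 0, 0, 1, -0.108, -0.071, 0, 0, 0, 0, 1, -0.133, -0.091, 0, 0, 0, 0, 1]}}

```text
time_s: 13.0
ee_pos: [461.1, 72.4, 118.6]
tcp_rot: [[-1.0, -0.0, 0.0], [-0.0, 1.0, 0.001], [-0.0, 0.001, -1.0]]
contact_force: [2.4, 3.3, 5.8]
finger_gap: 13.8
grip_force: 98.3
```

>>> {"op": "drive_tool", "data": {"increments": [-0.025, -0.021, 0, 0, 0, 0, 1, -0.049, -0.043, 0, 0, 0, 0, 1, -0.072, -0.065, 0, 0, 0, 0, 1, -0.095, -0.089, 0, 0, 0, 0, 1, -0.116, -0.113, 0, 0, 0, 0, 1]}}

```text
time_s: 13.62
ee_pos: [454.0, 65.8, 118.6]
tcp_rot: [[-1.0, -0.0, -0.0], [-0.0, 1.0, 0.001], [0.0, 0.001, -1.0]]
contact_force: [2.0, 4.7, 6.6]
finger_gap: 14.1
grip_force: 98.3
```

```bash
python3 arc.py 454.3 64.64 496.5 28.3 55.7 50 98 2;python3 -c "
from look import *
c=save('scene','pics/s5.png');cv2.imwrite('pics/c5.png',cv2.resize(c['img'][240:340,250:350],None,fx=6,fy=6,interpolation=cv2.INTER_CUBIC))"
```

```text
[50. 52. 54. 56. 58.] [[-0.021, -0.025], [-0.041, -0.05], [-0.06, -0.077], [-0.078, -0.104], [-0.095, -0.131]] [448.62  56.76]
[60. 62. 64. 66. 68.] [[-0.016, -0.028], [-0.031, -0.057], [-0.045, -0.086], [-0.058, -0.116], [-0.07, -0.146]] [444.41  48.02]
[70. 72. 74. 76. 78.] [[-0.011, -0.031], [-0.021, -0.061], [-0.029, -0.093], [-0.037, -0.124], [-0.044, -0.156]] [441.77  38.67]
[80. 82. 84. 86. 88.] [[-0.005, -0.032], [-0.01, -0.064], [-0.013, -0.096], [-0.015, -0.128], [-0.016, -0.161]] [440.8   29.01]
[90. 92. 94. 96. 98.] [[0.0, -0.032], [0.002, -0.065], [0.004, -0.097], [0.007, -0.129], [0.012, -0.161]] [441.53  19.33]
```

View pics/c5.png

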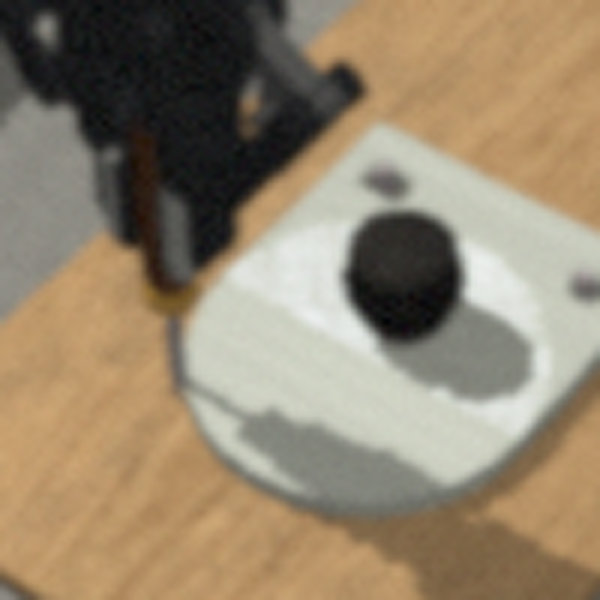

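The awl sits right against the rounded edge, around (180,385). I'll continue round.

>>> {"op": "drive_tool", "data": {"increments": [-0.021, -0.025, 0, 0, 0, 0, 1, -0.041, -0.05, 0, 0, 0, 0, 1, -0.06, -0.077, 0, 0, 0, 0, 1, -0.078, -0.104, 0, 0, 0, 0, 1, -0.095, -0.131, 0, 0, 0, 0, 1]}}

```text
time_s: 14.3
ee_pos: [448.0, 58.1, 118.5]
tcp_rot: [[-1.0, -0.0, -0.001], [-0.0, 1.0, 0.002], [0.001, 0.002, -1.0]]
contact_force: [1.3, 4.9, 6.0]
finger_gap: 13.8
grip_force: 98.4
```

>>> {"op": "drive_tool", "data": {"increments": [-0.016, -0.028, 0, 0, 0, 0, 1, -0.031, -0.057, 0, 0, 0, 0, 1, -0.045, -0.086, 0, 0, 0, 0, 1, -0.058, -0.116, 0, 0, 0, 0, 1, -0.07, -0.146, 0, 0, 0, 0, 1]}}

```text
time_s: 14.92
ee_pos: [443.5, 49.3, 118.4]
tcp_rot: [[-1.0, -0.001, -0.001], [-0.001, 1.0, 0.001], [0.001, 0.001, -1.0]]
contact_force: [2.4, 4.5, 6.5]
finger_gap: 13.8
grip_force: 98.4
```

>>> {"op": "drive_tool", "data": {"increments": [-0.011, -0.031, 0, 0, 0, 0, 1, -0.021, -0.061, 0, 0, 0, 0, 1, -0.029, -0.093, 0, 0, 0, 0, 1, -0.037, -0.124, 0, 0, 0, 0, 1, -0.044, -0.156, 0, 0, 0, 0, 1]}}

```text
time_s: 15.55
ee_pos: [440.5, 40.2, 118.3]
tcp_rot: [[-1.0, -0.001, -0.002], [-0.001, 1.0, 0.002], [0.002, 0.002, -1.0]]
contact_force: [0.7, 4.1, 7.4]
finger_gap: 14.0
grip_force: 98.6
```

>>> {"op": "drive_tool", "data": {"increments": [-0.005, -0.032, 0, 0, 0, 0, 1, -0.01, -0.064, 0, 0, 0, 0, 1, -0.013, -0.096, 0, 0, 0, 0, 1, -0.015, -0.128, 0, 0, 0, 0, 1, -0.016, -0.161, 0, 0, 0, 0, 1]}}

```text
time_s: 16.18
ee_pos: [439.2, 30.7, 118.2]
tcp_rot: [[-1.0, -0.001, -0.003], [-0.001, 1.0, 0.002], [0.003, 0.002, -1.0]]
contact_force: [-0.3, 5.5, 6.4]
finger_gap: 13.5
grip_force: 98.7
```

```bash
python3 arc.py 440.81 28.98 496.5 28.3 55.2 90 188 2;python3 -c "
from look import *
c=save('scene','pics/s6.png');cv2.imwrite('pics/c6.png',cv2.resize(c['img'][250:350,260:360],None,fx=6,fy=6,interpolation=cv2.INTER_CUBIC))
s=get_state();print(s['ee_pos'],s['contact_force'])"
```

```text
[90. 92. 94. 96. 98.] [[0.008, -0.032], [0.01, -0.064], [0.012, -0.096], [0.016, -0.128], [0.02, -0.16]] [442.02  19.41]
[100. 102. 104. 106. 108.] [[0.006, -0.031], [0.013, -0.063], [0.021, -0.094], [0.03, -0.124], [0.04, -0.155]] [444.39  10.08]
[110. 112. 114. 116. 118.] [[0.011, -0.03], [0.023, -0.06], [0.036, -0.089], [0.05, -0.118], [0.066, -0.146]] [448.35   1.31]
[120. 122. 124. 126. 128.] [[0.016, -0.028], [0.033, -0.055], [0.051, -0.082], [0.07, -0.107], [0.09, -0.133]] [453.77  -6.64]
[130. 132. 134. 136. 138.] [[0.021, -0.024], [0.042, -0.048], [0.065, -0.071], [0.088, -0.093], [0.112, -0.115]] [460.48 -13.53]
[140. 142. 144. 146. 148.] [[0.025, -0.02], [0.05, -0.04], [0.076, -0.058], [0.103, -0.076], [0.13, -0.093]] [468.29 -19.15]
[150. 152. 154. 156. 158.] [[0.028, -0.016], [0.056, -0.031], [0.085, -0.045], [0.115, -0.058], [0.145, -0.07]] [476.96 -23.33]
[160. 162. 164. 166. 168.] [[0.03, -0.011], [0.06, -0.02], [0.091, -0.029], [0.122, -0.037], [0.154, -0.043]] [486.22 -25.93]
[170. 172. 174. 176. 178.] [[0.032, -0.006], [0.063, -0.01], [0.095, -0.013], [0.127, -0.015], [0.159, -0.016]] [495.8 -26.9]
[180. 182. 184. 186. 188.] [[0.033, -0.0], [0.065, 0.001], [0.097, 0.004], [0.129, 0.007], [0.16, 0.012]] [505.39 -26.18]
[439.08954315  30.23836503 118.18950478] [-0.17532175  2.58875327  6.84306874]
```

View pics/c6.png

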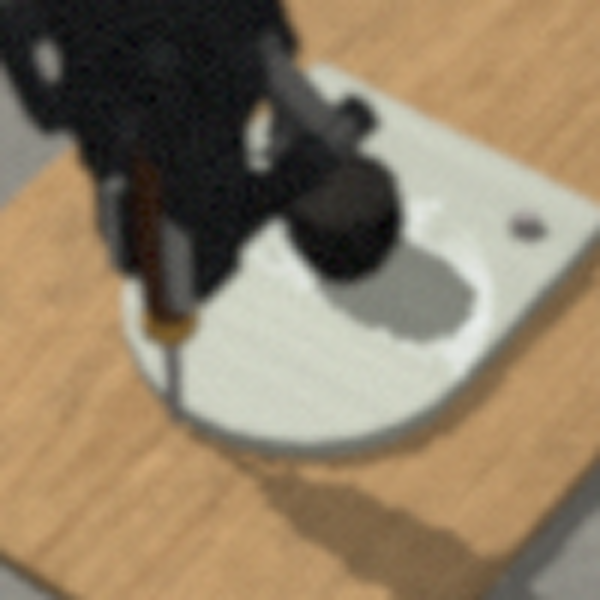

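The point (175,425) is at the edge near the front. Continuing.

>>> {"op": "drive_tool", "data": {"increments": [0.002, -0.032, 0, 0, 0, 0, 1, 0.006, -0.064, 0, 0, 0, 0, 1, 0.01, -0.096, 0, 0, 0, 0, 1, 0.015, -0.128, 0, 0, 0, 0, 1, 0.02, -0.16, 0, 0, 0, 0, 1]}}

```text
time_s: 16.85
ee_pos: [439.7, 21.2, 118.0]
tcp_rot: [[-1.0, -0.001, -0.004], [-0.001, 1.0, 0.002], [0.004, 0.002, -1.0]]
contact_force: [-1.3, 5.2, 8.8]
finger_gap: 14.0
grip_force: 98.9
```

>>> {"op": "drive_tool", "data": {"increments": [0.006, -0.031, 0, 0, 0, 0, 1, 0.013, -0.063, 0, 0, 0, 0, 1, 0.021, -0.094, 0, 0, 0, 0, 1, 0.03, -0.124, 0, 0, 0, 0, 1, 0.04, -0.155, 0, 0, 0, 0, 1]}}

```text
time_s: 17.48
ee_pos: [441.5, 12.1, 117.9]
tcp_rot: [[-1.0, -0.001, -0.006], [-0.001, 1.0, 0.002], [0.006, 0.002, -1.0]]
contact_force: [-2.5, 7.1, 9.0]
finger_gap: 14.1
grip_force: 99.0
```

>>> {"op": "drive_tool", "data": {"increments": [0.011, -0.03, 0.003, 0, 0, 0, 1, 0.023, -0.06, 0.006, 0, 0, 0, 1, 0.036, -0.089, 0.01, 0, 0, 0, 1, 0.05, -0.118, 0.012, 0, 0, 0, 1, 0.066, -0.146, 0.015, 0, 0, 0, 1]}}

```text
time_s: 18.1
ee_pos: [444.8, 2.5, 118.4]
tcp_rot: [[-1.0, -0.0, -0.007], [-0.0, 1.0, 0.001], [0.007, 0.001, -1.0]]
contact_force: [-2.4, 4.1, 5.7]
finger_gap: 13.7
grip_force: 98.6
```

>>> {"op": "drive_tool", "data": {"increments": [0.016, -0.028, 0, 0, 0, 0, 1, 0.033, -0.055, 0, 0, 0, 0, 1, 0.051, -0.082, 0, 0, 0, 0, 1, 0.07, -0.107, 0, 0, 0, 0, 1, 0.09, -0.133, 0, 0, 0, 0, 1]}}

```text
time_s: 18.73
ee_pos: [449.6, -5.3, 118.2]
tcp_rot: [[-1.0, -0.001, -0.008], [-0.001, 1.0, 0.001], [0.008, 0.001, -1.0]]
contact_force: [-3.4, 5.0, 7.1]
finger_gap: 14.1
grip_force: 98.6
```

```bash
python3 arc.py 453.77 -6.64 496.5 28.3 53.5 130 190 2 | head -3
python3 - <<'E'
from look import *
c=save('scene','pics/s7.png');cv2.imwrite('pics/c7.png',cv2.resize(c['img'][255:335,270:370],None,fx=8,fy=7.5,interpolation=cv2.INTER_CUBIC))
s=get_state();print(s['ee_pos'],s['contact_force'],s['torque'])
P=s['ee_pos']+s['tcp_rot']@[0,0,67]; print(P,(proj(c,[P])-[270,255])*[8,7.5])
E
```

```text
[130. 132. 134. 136. 138.] [[0.042, -0.006], [0.063, -0.029], [0.085, -0.051], [0.107, -0.073], [0.13, -0.093]] [461.59 -12.24]
[140. 142. 144. 146. 148.] [[0.024, -0.02], [0.049, -0.039], [0.074, -0.057], [0.1, -0.075], [0.127, -0.091]] [469.16 -17.69]
[150. 152. 154. 156. 158.] [[0.027, -0.016], [0.054, -0.03], [0.082, -0.044], [0.111, -0.056], [0.14, -0.068]] [477.56 -21.74]
[449.83543178  -5.68353639 118.22150346] [-2.00588506  1.54264792  5.66990165] [ 0.59609704  0.63807215 -0.03103259]
[449.30470289  -5.62088633  51.22363483] [[316.97110128 548.12790364]]
```

View pics/c7.png

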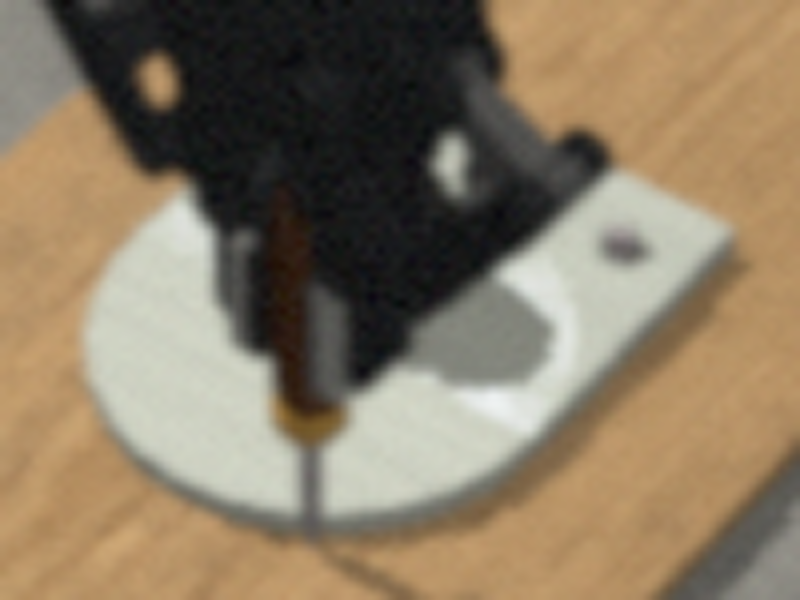

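The point (312,530) sits at the template's lower edge. Continuing with slightly more inward bias.

>>> {"op": "drive_tool", "data": {"increments": [0.024, -0.021, 0, 0, -0.02, 0, 1, 0.05, -0.041, 0, 0, -0.04, 0, 1, 0.076, -0.06, 0, 0, -0.06, 0, 1, 0.102, -0.077, 0, 0, -0.08, 0, 1, 0.13, -0.093, 0, 0, -0.08, 0, 1]}}

```text
time_s: 19.4
ee_pos: [455.3, -10.8, 117.7]
tcp_rot: [[-1.0, -0.0, -0.004], [-0.0, 1.0, 0.001], [0.004, 0.001, -1.0]]
contact_force: [-6.8, 5.1, 11.4]
finger_gap: 13.8
grip_force: 99.1
```

>>> {"op": "drive_tool", "data": {"increments": [0.024, -0.02, 0, 0, 0, 0, 1, 0.049, -0.039, 0, 0, 0, 0, 1, 0.074, -0.057, 0, 0, 0, 0, 1, 0.1, -0.075, 0, 0, 0, 0, 1, 0.127, -0.091, 0, 0, 0, 0, 1]}}

```text
time_s: 20.02
ee_pos: [462.2, -16.7, 117.5]
tcp_rot: [[-1.0, -0.0, -0.006], [-0.0, 1.0, 0.001], [0.006, 0.001, -1.0]]
contact_force: [-8.8, 2.5, 11.4]
finger_gap: 13.7
grip_force: 99.2
```

>>> {"op": "drive_tool", "data": {"increments": [0.027, -0.016, 0.005, 0, 0, 0, 1, 0.054, -0.03, 0.01, 0, 0, 0, 1, 0.082, -0.044, 0.015, 0, 0, 0, 1, 0.111, -0.056, 0.02, 0, 0, 0, 1, 0.14, -0.068, 0.02, 0, 0, 0, 1]}}

```text
time_s: 20.65
ee_pos: [473.2, -22.5, 118.9]
tcp_rot: [[-1.0, 0.001, -0.0], [0.001, 1.0, -0.001], [0.0, -0.001, -1.0]]
contact_force: [-4.7, 0.0, 2.8]
finger_gap: 13.8
grip_force: 98.0
```

>>> {"op": "drive_tool", "data": {"increments": [0.03, -0.013, -0.005, 0, 0, 0, 1, 0.06, -0.025, -0.01, 0, 0, 0, 1, 0.09, -0.035, -0.01, 0, 0, 0, 1, 0.12, -0.044, -0.01, 0, 0, 0, 1, 0.15, -0.051, -0.01, 0, 0, 0, 1]}}

```text
time_s: 21.28
ee_pos: [481.9, -25.7, 118.4]
tcp_rot: [[-1.0, 0.001, -0.001], [0.001, 1.0, -0.001], [0.001, -0.001, -1.0]]
contact_force: [-7.3, -1.2, 5.9]
finger_gap: 14.0
grip_force: 98.3
```

>>> {"op": "drive_tool", "data": {"increments": [0.03, -0.006, 0, 0, 0, 0, 1, 0.065, -0.011, 0, 0, 0, 0, 1, 0.1, -0.014, 0, 0, 0, 0, 1, 0.135, -0.015, 0, 0, 0, 0, 1, 0.17, -0.015, 0, 0, 0, 0, 1]}}

```text
time_s: 21.9
ee_pos: [492.6, -27.2, 118.6]
tcp_rot: [[-1.0, 0.001, -0.0], [0.001, 1.0, -0.002], [0.0, -0.002, -1.0]]
contact_force: [-5.8, -2.3, 5.0]
finger_gap: 14.1
grip_force: 98.2
```

>>> {"op": "drive_tool", "data": {"increments": [0.035, 0.001, 0, 0, 0, 0, 1, 0.07, 0.002, 0, 0, 0, 0, 1, 0.105, 0.003, 0, 0, 0, 0, 1, 0.14, 0.004, 0, 0, 0, 0, 1, 0.16, 0.004, 0, 0, 0, 0, 1]}}

```text
time_s: 22.52
ee_pos: [503.5, -27.0, 118.9]
tcp_rot: [[-1.0, 0.001, 0.002], [0.001, 1.0, -0.002], [-0.002, -0.002, -1.0]]
contact_force: [-4.0, -3.4, 4.0]
finger_gap: 14.0
grip_force: 98.0
```

>>> {"op": "drive_tool", "data": {"increments": [0, -0.05, 0.05, 0, 0, 0, 1, 0, -0.05, 0.5, 0, 0, 0, 1, 0, -0.05, 1.0, 0, 0, 0, 1, 0, -0.05, 1.45, 0, 0, 0, 1, 0, 0.5, 1.5, 0, 0.08, 0, 1]}}

```text
time_s: 23.15
ee_pos: [508.4, 2.3, 212.3]
tcp_rot: [[-1.0, 0.005, 0.005], [0.005, 1.0, -0.001], [-0.005, -0.001, -1.0]]
contact_force: [0.6, -0.6, -0.7]
finger_gap: 14.2
grip_force: 97.6
```

>>> {"op": "drive_tool", "data": {"increments": [0, 0.9, 0, 0, 0, 0, 1, 0, 1.8, 0, 0, 0, 0, 1, 0, 2.7, 0, 0, 0, 0, 1, 0, 3.6, 0, 0, 0, 0, 1, 0, 4.2, 0, 0, 0, 0, 1]}}

```text
time_s: 23.78
ee_pos: [505.8, 260.2, 210.1]
tcp_rot: [[-1.0, -0.003, 0.0], [-0.003, 1.0, 0.002], [-0.0, 0.002, -1.0]]
contact_force: [0.5, -0.1, 0.1]
finger_gap: 13.7
grip_force: 97.5
```

>>> {"op": "drive_tool", "data": {"increments": [0, 0.4, 0, 0, 0, 0, 1, -0.02, 0.66, 0, 0, 0, 0, 1, -0.02, 0.66, 0, 0, 0, 0, 1, -0.02, 0.66, 0, 0, 0, 0, 1, -0.02, 0.66, 0, 0, 0, 0, 1]}}

```text
time_s: 24.4
ee_pos: [505.7, 294.6, 210.0]
tcp_rot: [[-1.0, 0.002, 0.0], [0.002, 1.0, -0.001], [-0.0, -0.001, -1.0]]
contact_force: [0.5, -0.9, -1.1]
finger_gap: 14.0
grip_force: 97.5
```

```bash
python3 - <<'E'
from look import *
c=save('scene','pics/s8.png'); t=save('top','pics/t8.png')
R=lambda i,k:cv2.resize(i,None,fx=k,fy=k,interpolation=cv2.INTER_CUBIC)
s=get_state();print(s['ee_pos'],s['contact_force'],s['tcp_rot'].round(3).tolist())
o=np.zeros((600,800,3),np.uint8)
o[:600,:240]=R(c['img'][130:280,170:230],4)
o[:320,250:650]=R(c['img'][255:335,270:370],4)
o[325:325+270,250:490]=R(t['img'][225:315,295:375],3)
P=[s['ee_pos']-[0,0,67],[506,297.3,104],[504.3,297,104]]; q=proj(c,P); print(q)
for a in q: cv2.circle(o,tuple(((a-[170,130]+.5)*4).astype(int)),2,(0,255,0),-1)
cv2.imwrite('pics/c8.png',o)
E
```

```text
[505.59022581 294.98646331 210.09022151] [ 1.16877604  0.20021487 -0.75617103] [[-1.0, 0.002, 0.0], [0.002, 1.0, -0.0], [-0.0, -0.0, -1.0]]
[[204.1272981  202.04473212]
 [206.41312832 216.99410959]
 [205.8834563  217.50950133]]
```

View pics/c8.png

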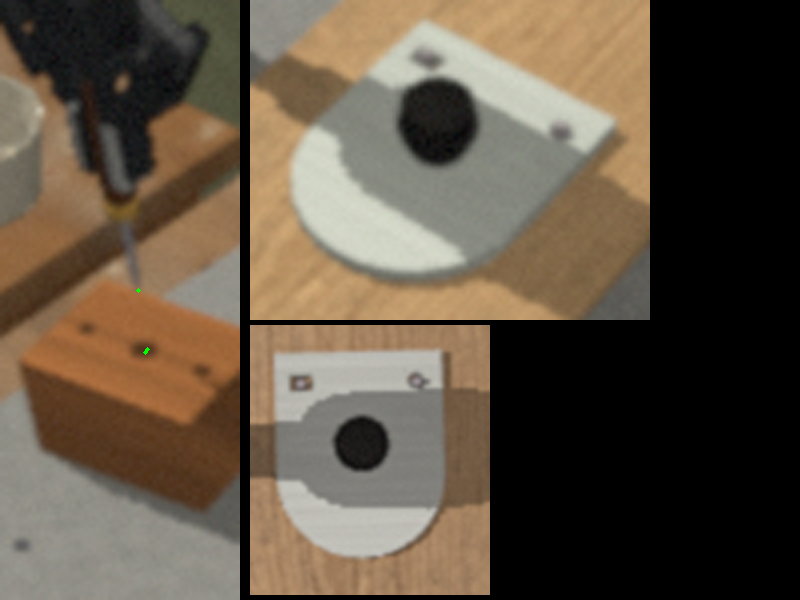

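No line is rendered on the panel. The template still sits on its pins, and the awl's tip (137,285) is above its hole (144,349), as the projection predicts. Lowering it in.

>>> {"op": "drive_tool", "data": {"increments": [0, 0.01, -0.3, 0, 0, 0, 1, 0, 0.01, -0.5, 0, 0, 0, 1, 0, 0.01, -0.6, 0, 0, 0, 1, 0, 0.01, -0.7, 0, 0, 0, 1, 0, 0.01, -0.75, 0, 0, 0, 1]}}

```text
time_s: 25.12
ee_pos: [505.1, 296.8, 164.6]
tcp_rot: [[-1.0, 0.0, -0.0], [0.0, 1.0, -0.0], [0.0, -0.0, -1.0]]
contact_force: [0.4, -0.2, -1.0]
finger_gap: 13.6
grip_force: 97.6
```

>>> {"op": "drive_tool", "data": {"increments": [0, 0, -0.2, 0, 0, 0, 1, 0, 0, -0.4, 0, 0, 0, 1, 0, 0, -0.55, 0, 0, 0, 1, 0, 0, -0.65, 0, 0, 0, 1, 0, 0, -0.65, 0, 0, 0, 1]}}

```text
time_s: 25.75
ee_pos: [505.1, 296.7, 125.7]
tcp_rot: [[-1.0, 0.0, -0.0], [0.0, 1.0, -0.0], [0.0, -0.0, -1.0]]
contact_force: [0.1, 0.8, 0.3]
finger_gap: 13.9
grip_force: 97.6
```

Down to the collar.

>>> {"op": "drive_tool", "data": {"increments": [0, 0, -0.01, 0, 0, 0, 1, 0, 0, -0.02, 0, 0, 0, 1, 0, 0, -0.025, 0, 0, 0, 1, 0, 0, -0.025, 0, 0, 0, 1, 0, 0, -0.025, 0, 0, 0, 1]}}

```text
time_s: 26.38
ee_pos: [505.4, 296.8, 125.2]
tcp_rot: [[-1.0, 0.0, 0.001], [0.0, 1.0, 0.0], [-0.001, 0.0, -1.0]]
contact_force: [-1.7, -1.1, 5.9]
finger_gap: 13.9
grip_force: 97.9
```

>>> {"op": "drive_tool", "data": {"increments": [0, 0, 0.01, 0, 0, 0, 0.5, 0, 0, 0.01, 0, 0, 0, 0, 0, 0, 0.01, 0, 0, 0, -0.3, 0, 0, 0.01, 0, 0, 0, -0.3, 0, 0, 0.01, 0, 0, 0, -0.3]}}

```text
time_s: 27.0
ee_pos: [505.2, 296.7, 125.0]
tcp_rot: [[-1.0, 0.0, -0.0], [0.0, 1.0, -0.0], [0.0, -0.0, -1.0]]
contact_force: [0.5, 0.2, -0.5]
finger_gap: 55.3
grip_force: 0.0
```

>>> {"op": "drive_tool", "data": {"increments": [0, 0, 0.3, 0, 0, 0, -0.3, 0, 0, 0.7, 0, 0, 0, -0.3, 0, 0, 1.2, 0, 0, 0, -0.3, 0, 0, 1.7, 0, 0, 0, -0.3, 0, 0, 1.9, 0, 0, 0, -0.3]}}

```text
time_s: 27.62
ee_pos: [506.2, 297.6, 242.3]
tcp_rot: [[-1.0, 0.0, 0.004], [0.0, 1.0, 0.002], [-0.004, 0.002, -1.0]]
contact_force: [-0.9, 0.1, 0.2]
finger_gap: 55.5
grip_force: 0.0
```

>>> {"op": "drive_tool", "data": {"increments": [0.02, -0.9, 0, 0, 0, 0, -0.3, 0.04, -1.8, 0, 0, 0, 0, -0.3, 0.06, -2.7, 0, 0, 0, 0, -0.3, 0.1, -3.6, 0, 0, 0, 0, -0.3, 0.15, -4.0, 0, 0, 0, 0, -0.3]}}

```text
time_s: 28.25
ee_pos: [513.7, 52.5, 239.0]
tcp_rot: [[-1.0, 0.005, -0.001], [0.005, 1.0, -0.002], [0.001, -0.002, -1.0]]
contact_force: [1.2, -0.3, 0.1]
finger_gap: 55.4
grip_force: 0.0
```

```bash
python3 - <<'E'
from look import *
s=get_state();print(s['ee_pos'],s['contact_force'],s['finger_gap'])
a=cv2.imread('pics/scene0.png').astype(int)
c=save('scene','pics/s9.png');b=c['img'].astype(int)
# awl region compare with start: brown-dark handle & brass
for im in (a,b):
    g=im[180:250,190:220].astype(np.uint8); h=cv2.cvtColor(g,cv2.COLOR_BGR2HSV)
    m=((h[...,2]<75)).astype(np.uint8); ys,xs=np.where(m[:48]); print("dark",len(xs),xs.mean()+190,ys.mean()+180,ys.min()+180)
    y=((h[...,0]>20)&(h[...,0]<35)&(h[...,1]>120)).astype(np.uint8); ys,xs=np.where(y); print("brass",len(xs),xs.mean()+190 if len(xs) else 0,ys.mean()+180 if len(xs) else 0)
print("diff",np.abs(a-b)[180:250,190:220].mean())
E
```

```text
[513.74736926  52.53528963 238.98578173] [ 1.20323351 -0.2675047   0.10409858] 55.42025256294464
dark 279 202.2078853046595 196.51971326164875 180
brass 0 0 0
dark 251 202.14342629482073 197.70119521912352 180
brass 0 0 0
diff 3.6263492063492064
```

```bash
python3 - <<'E'
from look import *
c=read_camera("top"); K=4
for f in("pics/top0.png","pics/t8.png"):
    im=cv2.resize(cv2.imread(f)[220:345,285:385],None,fx=K,fy=K,interpolation=cv2.INTER_CUBIC)
    h=cv2.cvtColor(im,cv2.COLOR_BGR2HSV); k=biggest(((h[...,2]<60)*255).astype(np.uint8))
    M=cv2.moments(k); p=(np.array([M["m10"],M["m01"]])/M["m00"]+.5)/K-.5+[285,220]; print(p,ray(c,p,93)[0])
E
```

```text
[332.13245903 264.66397605] [514.00807434  30.081375    93.        ]
[331.72926961 264.13176203] [515.01735932  30.84245865  93.        ]
```

>>> {"op": "drive_tool", "data": {"increments": [0, -0.35, 0, 0, 0, 0, -0.3, 0, -0.457, 0, 0, 0, 0, -0.3, 0, -0.457, -0.4, 0, 0, 0, -0.3, 0, -0.457, -0.9, 0, 0, 0, -0.3, 0, -0.457, -1.2, 0, 0, 0, -0.3]}}

```text
time_s: 28.98
ee_pos: [513.3, 30.9, 165.7]
tcp_rot: [[-1.0, -0.001, -0.002], [-0.001, 1.0, 0.001], [0.002, 0.001, -1.0]]
contact_force: [0.0, 0.3, 0.6]
finger_gap: 55.6
grip_force: 0.0
```

>>> {"op": "drive_tool", "data": {"increments": [0.01, 0.01, -0.5, 0, 0, 0, -0.3, 0.01, 0.01, -1.0, 0, 0, 0, -0.3, 0.01, 0.01, -1.35, 0, 0, 0, -0.3, 0.01, 0.01, -1.55, 0, 0, 0, -0.3, 0.01, 0.01, -1.65, 0, 0, 0, -0.3]}}

```text
time_s: 29.6
ee_pos: [514.7, 30.8, 67.7]
tcp_rot: [[-1.0, -0.001, -0.0], [-0.001, 1.0, 0.0], [0.0, 0.0, -1.0]]
contact_force: [0.1, 0.4, 0.5]
finger_gap: 55.4
grip_force: 0.0
```

>>> {"op": "drive_tool", "data": {"increments": [0, 0, 0, 0, 0, 0, -0.2, 0, 0, 0, 0, 0, 0, 0, 0, 0, 0, 0, 0, 0, 0.3, 0, 0, 0, 0, 0, 0, 1, 0, 0, 0, 0, 0, 0, 1], "grip_force": 60}}

```text
time_s: 30.22
ee_pos: [515.5, 30.0, 69.4]
tcp_rot: [[-1.0, 0.0, 0.002], [0.0, 1.0, -0.0], [-0.002, -0.0, -1.0]]
contact_force: [-1.4, 0.0, 4.9]
finger_gap: 32.8
grip_force: 59.2
```

>>> {"op": "drive_tool", "data": {"increments": [0, 0, 0, 0, 0, 0, 1, 0, 0, 0.05, 0, 0, 0, 1, 0, 0, 0.1, 0, 0, 0, 1, 0, 0, 0.2, 0, 0, 0, 1, 0, 0, 0.3, 0, 0, 0, 1], "grip_force": 90}}

```text
time_s: 30.85
ee_pos: [514.7, 29.9, 86.4]
tcp_rot: [[-1.0, 0.0, -0.0], [0.0, 1.0, 0.0], [0.0, 0.0, -1.0]]
contact_force: [0.2, 0.8, -2.4]
finger_gap: 32.0
grip_force: 89.4
```

>>> {"op": "drive_tool", "data": {"increments": [0, 0, 0.2, 0, 0, 0, 1, 0, 0, 0.45, 0, 0, 0, 1, 0, 0, 0.75, 0, 0, 0, 1, 0, 0, 1.05, 0, 0, 0, 1, 0, 0, 1.25, 0, 0, 0, 1]}}

```text
time_s: 31.48
ee_pos: [515.4, 29.9, 162.9]
tcp_rot: [[-1.0, 0.0, 0.002], [0.0, 1.0, 0.0], [-0.002, 0.0, -1.0]]
contact_force: [0.5, 0.9, -1.5]
finger_gap: 31.9
grip_force: 89.5
```

>>> {"op": "drive_tool", "data": {"increments": [0, 0, 0.08, 0, 0, 0, 1, 0, 0, 0.12, 0, 0, 0, 1, 0, 0, 0.12, 0, 0, 0, 1, 0, 0, 0.12, 0, 0, 0, 1, 0, 0, 0.12, 0, 0, 0, 1]}}

```text
time_s: 32.1
ee_pos: [514.5, 29.9, 167.9]
tcp_rot: [[-1.0, 0.0, -0.001], [0.0, 1.0, 0.0], [0.001, 0.0, -1.0]]
contact_force: [0.2, -0.3, -2.5]
finger_gap: 31.9
grip_force: 89.5
```

```bash
python3 - <<'E'
from look import *
K=4
s=get_state(); print(s['ee_pos'],s['contact_force'],s['torque'],s['tcp_rot'].round(4).tolist(),s['grip_force'])
c=save("scene","pics/s10.png"); t=save("top","pics/t10.png")
im=cv2.resize(c['img'][160:340,220:420],None,fx=K,fy=K,interpolation=cv2.INTER_CUBIC)
h=cv2.cvtColor(im,cv2.COLOR_BGR2HSV).astype(int)
m=((h[...,1]<65)&(h[...,2]>120)).astype(np.uint8)*255
q=(biggest(m)+.5)/K-.5+[220,160]
hull=q
X=np.array([np.cos(.0222),np.sin(.0222)]);Y=np.array([-X[1],X[0]]);O=np.array([497.2,30.2])
cor=[np.r_[O+80*X+y*Y,161] for y in(55,-55)]+[np.r_[O-55*X,161]]
print("pred corners",proj(c,cor).round(1).tolist())
for f in(lambda p:p[:,1].argmin(),lambda p:p[:,0].argmax(),lambda p:p[:,0].argmin(),lambda p:p[:,1].argmax()): print(q[f(q)])
E
```

```text
[514.49402717  29.86862631 167.88238065] [ 0.24104138 -0.25982409 -2.46475037] [ 0.00538921  0.01133005 -0.0538269 ] [[-1.0, 0.0002, -0.0009], [0.0002, 1.0, 0.0], [0.0009, 0.0, -1.0]] 89.47277003433555
pred corners [[312.6, 219.7], [364.0, 245.1], [288.7, 277.8]]
[232.875 189.125]
[362.875 248.375]
[219.625 197.125]
[240.625 339.375]
```

>>> {"op": "drive_tool", "data": {"increments": [0, 0, 0.01, 0, 0, 0, 1, 0, 0, 0.015, 0, 0, 0, 1, 0, 0, 0.015, 0, 0, 0, 1, 0, 0, 0.015, 0, 0, 0, 1, 0, 0, 0.015, 0, 0, 0, 1]}}

```text
time_s: 32.83
ee_pos: [514.8, 29.9, 169.2]
tcp_rot: [[-1.0, 0.0, -0.0], [0.0, 1.0, -0.0], [0.0, -0.0, -1.0]]
contact_force: [0.6, 0.2, -3.0]
finger_gap: 31.9
grip_force: 89.5
```

>>> {"op": "drive_tool", "data": {"increments": [0, 0, 0, 0, 0, 0, 1, 0, 0, 0, 0, 0, 0, 1, 0, 0, 0, 0, 0, 0, 1, 0, 0, 0, 0, 0, 0, 1, 0, 0, 0, 0, 0, 0, 1]}}

```text
time_s: 33.45
ee_pos: [514.8, 29.9, 169.2]
tcp_rot: [[-1.0, 0.0, -0.0], [0.0, 1.0, 0.0], [0.0, 0.0, -1.0]]
contact_force: [-0.7, -0.5, -2.9]
finger_gap: 32.0
grip_force: 89.5
```

```bash
python3 - <<'E'
from look import *
K=4
X=np.array([np.cos(.0222),np.sin(.0222)]);Y=np.array([-X[1],X[0]])
def mdl(O,z):
    a=np.radians(np.arange(0,181,5)); P=O+55*(np.cos(a)[:,None]*Y-np.sin(a)[:,None]*X)
    P=np.vstack([O+80*X+55*Y,P,O+80*X-55*Y]); return np.c_[P,np.full(len(P),z)]
c=read_camera("scene"); s=get_state(); print(s['ee_pos'],s['tcp_rot'].round(4).tolist())
for f,O,z,im in(("seated",np.array([496.5,29.6]),61,cv2.imread('pics/scene0.png')),("held",np.array([497,29.6]),160.5,c['img'])):
    P=proj(c,mdl(O,z)); x0,y0=(P.min(0)-8).astype(int); x1,y1=(P.max(0)+12).astype(int)
    h=cv2.cvtColor(cv2.resize(im[y0:y1,x0:x1],None,fx=K,fy=K,interpolation=cv2.INTER_CUBIC),cv2.COLOR_BGR2HSV).astype(int)
    for v in(150,175):
        m=((h[...,1]<65)&(h[...,2]>v)).astype(np.uint8)*255
        q=(biggest(m)+.5)/K-.5+[x0,y0]
        e=lambda p:[p[:,0].min(),p[:,0].max(),p[:,1].min(),p[:,1].max()]
        print(f,v,"meas",np.round(e(q),1),"pred",np.round(e(P),1))
E
```

```text
[514.76231704  29.87674576 169.19786655] [[-1.0, 0.0002, -0.0001], [0.0002, 1.0, 0.0], [0.0001, 0.0, -1.0]]
seated 150 meas [279.1 360.9 259.9 322.6] pred [279.8 361.5 259.6 322.7]
seated 175 meas [279.1 360.4 259.9 322.1] pred [279.8 361.5 259.6 322.7]
held 150 meas [267.6 337.1 230.9 283.6] pred [276.7 364.2 220.1 283.3]
held 175 meas [276.1 336.6 232.6 282.9] pred [276.7 364.2 220.1 283.3]
```

>>> {"op": "drive_tool", "data": {"increments": [0, 0, 0, 0, 0, 0, 1, 0, 0, 0, 0, 0, 0, 1, 0, 0, 0, 0, 0, 0, 1, 0, 0, 0, 0, 0, 0, 1, 0, 0, 0, 0, 0, 0, 1]}}

```text
time_s: 34.12
ee_pos: [514.8, 29.9, 169.2]
tcp_rot: [[-1.0, 0.0, -0.0], [0.0, 1.0, 0.0], [0.0, 0.0, -1.0]]
contact_force: [0.2, 0.1, -2.3]
finger_gap: 31.9
grip_force: 89.5
```

>>> {"op": "drive_tool", "data": {"increments": [0, 0, 0, 0, 0, 0, 1, 0, 0, 0, 0, 0, 0, 1, 0, 0, 0, 0, 0, 0, 1, 0, 0, 0, 0, 0, 0, 1, 0, 0, 0, 0, 0, 0, 1]}}

```text
time_s: 34.75
ee_pos: [514.8, 29.8, 169.2]
tcp_rot: [[-1.0, 0.0, 0.0], [0.0, 1.0, -0.0], [-0.0, -0.0, -1.0]]
contact_force: [0.4, -0.2, -1.8]
finger_gap: 32.1
grip_force: 89.5
```

>>> {"op": "drive_tool", "data": {"increments": [0, 0, 0, 0, 0, 0, 1, 0, 0, 0, 0, 0, 0, 1, 0, 0, 0, 0, 0, 0, 1, 0, 0, 0, 0, 0, 0, 1, 0, 0, 0, 0, 0, 0, 1]}}

```text
time_s: 35.38
ee_pos: [514.7, 29.9, 169.2]
tcp_rot: [[-1.0, 0.0, -0.0], [0.0, 1.0, 0.0], [0.0, 0.0, -1.0]]
contact_force: [0.4, -0.2, -1.4]
finger_gap: 31.8
grip_force: 89.5
```

>>> {"op": "drive_tool", "data": {"increments": [0, 0, 0, 0, 0, 0, 1, 0, 0, 0, 0, 0, 0, 1, 0, 0, 0, 0, 0, 0, 1, 0, 0, 0, 0, 0, 0, 1, 0, 0, 0, 0, 0, 0, 1]}}

```text
time_s: 36.0
ee_pos: [514.8, 29.9, 169.2]
tcp_rot: [[-1.0, 0.0, -0.0], [0.0, 1.0, 0.0], [0.0, 0.0, -1.0]]
contact_force: [-0.2, -0.2, -3.0]
finger_gap: 31.9
grip_force: 89.5
```

```bash
python3 -c "
from look import *
s=get_state();print(s['time_s'],s['ee_pos'],s['contact_force']);print(job.finish_job())"
```

```text
36.0 [514.7745284   29.89285987 169.2151609 ] [-0.16926639 -0.20220378 -3.0440764 ]
the job is handed in; nothing more can be done
None
```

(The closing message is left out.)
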